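# Tilt the sorting tray and scoop up the grinding balls

## Task

Raise the far end of the white sorting tray (it has a blue handle there), so that all six steel grinding balls run down and pile up at the low end, and leave the tray tilted. Then take the orange scoop, lift all six balls out in one scoopful, tip them into the white dish and stand the scoop flat on the bench again. Do not knock the dish or the reagent bottles about.

Things in the scene. Friction and masses are not known exactly. Their poses are not given: they have to be found in the camera images.
- tray (a joint): tilt of the white sorting tray about the hinge under its low end, the end nearest the robot: 0 = level, grows as the far end is raised, stop at 0.45 rad. The hinge is stiff: the tray stays at whatever tilt it is left; raising it takes about 14 N at the handle
- tray_low (a point): point on the tray's inner floor at the middle of its low end wall, 16 mm above the bench when level; tilts with the tray: x runs up the floor to the far end, y across to the left, z out of the floor. The hinge axis lies along y, 2 mm below. The end wall is 34 mm wide, then walls spread at 45 degrees to x = 20 mm; end wall and these corners stand 54 mm above the floor
- tray_channel (a point): point on the inner floor, 55 mm up the floor from tray_low, same axes. Seen from above the tray is a straight channel 74 mm wide from 20 to 85 mm past the low end wall, then flares to 120 mm wide, which it is from 130 mm to the far wall at 190 mm. These walls stand 18 mm above the floor
- tray_handle (a point): grip point of the blue upright handle plate outside the tray's far end: 12 mm thick across the tray (y), 28 mm along x, top 13 mm above this point, bottom 47 mm below it; same axes as tray_low, in whose frame this point is at x 208, z 43 mm
- scoop: orange flat scoop, 64 mm wide, loose, 120 g, most of it in the pan. Origin on its underside; x points from open mouth to handle, z up. Floor 2 mm thick, lip at x = -45, back wall at x = 26 mm; nose tapers at 45 degrees from full width at x = -29 to a 30 mm lip. Side walls 24 mm high behind x = -11, 12 mm high from -27 to -11. Starts flat on the bench left or right of the tray, mouth roughly to the robot
- scoop_grip (a point): grip point in the scoop's black upright handle plate, at x 40, z 64 mm of the scoop, same axes: the plate is 12 mm thick along y, 30 mm along x, top 22 mm above this point and bottom 44 mm below it; pinch across y
- dish: round white open dish, loose, 400 g, outside diameter 112 mm, inside 104 mm, 46 mm high, floor 5 mm thick; origin at the centre of its underside
- ball0: one of six alike polished steel grinding balls, 16 mm diameter, 17 g, origin at its centre; rolls on slopes over about 3 degrees
- ball1: one of six alike polished steel grinding balls, 16 mm diameter, 17 g, origin at its centre; rolls on slopes over about 3 degrees
- ball2: one of six alike polished steel grinding balls, 16 mm diameter, 17 g, origin at its centre; rolls on slopes over about 3 degrees
- ball3: one of six alike polished steel grinding balls, 16 mm diameter, 17 g, origin at its centre; rolls on slopes over about 3 degrees
- ball4: one of six alike polished steel grinding balls, 16 mm diameter, 17 g, origin at its centre; rolls on slopes over about 3 degrees
- ball5: one of six alike polished steel grinding balls, 16 mm diameter, 17 g, origin at its centre; rolls on slopes over about 3 degrees
- bottle_a: bystander: white reagent bottle with a red cap, 38 mm diameter, 118 mm tall, loose; origin under its centre
- bottle_b: bystander: white reagent bottle with a red cap, 38 mm diameter, 122 mm tall, loose; origin under its centre
- bottle_c: bystander: white reagent bottle with a blue cap, 48 mm diameter, 105 mm tall, loose; origin under its centre
Mind the look-alikes: they are no part of the job. There is more than one size of the scoop; the one meant has the size given above.

How it is judged:
On the way, in this order (a step that is already met when the one before it is completed fails the run):
1. the tray is tilted (more than 0.12 rad) and all six balls lie at its low end (value of joint tray above 0.12 rad and x of each of ball0, ball1, ball2, ball3, ball4, ball5 in the frame of tray_low below 0.06 m), for 0.2 s.
2. all six balls lie in the scoop, lifted clear above the tray (more than 70 mm above the bench), while the tray still stands tilted (height (world z) of scoop above 0.07 m and value of joint tray above 0.12 rad and x of ball0 in the frame of scoop between -0.045 and 0.025 m and y of ball0 in the frame of scoop between -0.033 and 0.033 m and z of ball0 in the frame of scoop between 0.004 and 0.035 m and x of ball1 in the frame of scoop between -0.045 and 0.025 m and y of ball1 in the frame of scoop between -0.033 and 0.033 m and z of ball1 in the frame of scoop between 0.004 and 0.035 m and x of ball2 in the frame of scoop between -0.045 and 0.025 m and y of ball2 in the frame of scoop between -0.033 and 0.033 m and z of ball2 in the frame of scoop between 0.004 and 0.035 m and x of ball3 in the frame of scoop between -0.045 and 0.025 m and y of ball3 in the frame of scoop between -0.033 and 0.033 m and z of ball3 in the frame of scoop between 0.004 and 0.035 m and x of ball4 in the frame of scoop between -0.045 and 0.025 m and y of ball4 in the frame of scoop between -0.033 and 0.033 m and z of ball4 in the frame of scoop between 0.004 and 0.035 m and x of ball5 in the frame of scoop between -0.045 and 0.025 m and y of ball5 in the frame of scoop between -0.033 and 0.033 m and z of ball5 in the frame of scoop between 0.004 and 0.035 m), for 0.2 s.
At the end, for the whole second after the job is handed in: All six balls lie at rest in the dish (within 52 mm of its axis, below its rim), the dish stands upright, and the scoop stands flat on the bench (within 6 mm, tilt under 0.08 rad), at rest. The tray is still tilted (more than 0.12 rad) (horizontal distance between each of ball0, ball1, ball2, ball3, ball4, ball5 and dish below 0.052 m and height (world z) of each of ball0, ball1, ball2, ball3, ball4, ball5 below 0.045 m and linear speed of each of ball0, ball1, ball2, ball3, ball4, ball5 below 0.03 m/s and height (world z) of scoop between -0.005 and 0.006 m and angle between each of scoop, dish's own z axis and vertical below 0.08 rad and linear speed of scoop below 0.02 m/s and height (world z) of dish below 0.01 m and value of joint tray above 0.12 rad); the robot touches nothing.
It fails at once if a bottle is pushed more than 25 mm or tipped over (distance of any of bottle_a, bottle_b, bottle_c from where it was at the start of the episode above 0.025 m or angle between any of bottle_a, bottle_b, bottle_c's own z axis and vertical above 0.3 rad).
It fails at once if the dish is pushed more than 40 mm or tipped (distance of dish from where it was at the start of the episode above 0.04 m or angle between dish's own z axis and vertical above 0.25 rad).
It also fails if it takes over 72 s, if anything falls off the work surface, if the arm or the gripper's body presses on something with over 40 N, if the wrist force passes 120 N, or if a joint passes its speed limit or range.

## Robot

A 6-joint arm with a two-finger parallel gripper is mounted at the origin on a cart in front of the work surface, level with it; the furniture and walls round the work are solid. World frame = base frame: x ahead of the robot, y to its left, z up, the work surface at z = 0. Lengths are in m, angles in rad, forces in N, time in s.
With the tool pointing down it reaches from about 0.3 to 0.75 m from the base axis. Payload 8.5 kg.
Tool frame: the origin (TCP) lies at the very end of the fingers, on their centre line; the grasp point (between the pads) lies env.hold_point_z behind it (env.hold_point_z is the distance from the TCP to the grasp point, in m); z points along the fingers, y is the direction in which the jaws open and shut (so a half turn about z gives the same grasp; the last joint's range is limited). The gripper opens to 88 mm and grips with 3 to 60 N. Pads are 18 mm wide; open, the fingers measure 123 mm over their backs; the gripper's body (75 mm by 187 mm) begins 45 mm behind the grasp point.
Start: joints at [-1.484, 0.381, 1.297, -0, 1.464, -0.215], TCP at [0.163, -0.525, 0.239] pointing down, gripper open.
Joint ranges: [-3.11, 3.11], [-0.89, 2.33], [0.22, 2.48], [-1.42, 4.56], [0.17, 2.85], [-2.88, 2.88]. Speed limits (rad/s): [2.39, 2.39, 3.14, 3.14, 3.14, 3.14].

## Interface

Orientations are given as [roll, pitch, yaw] about the fixed x, y, z axes, in that order (R = Rz(yaw) Ry(pitch) Rx(roll)).
In Python, from bench import monitor, vision, ticket, env gives the robot as it stands. The module is installed in compiled form; this text tells all that it offers.
- The arm moves only by the shell command python3 -m pendant 'ROWS' [FORCE]. ROWS is text: rows parted by semicolons, each of 7 numbers parted by spaces: the finger opening in cm, from 0 to 8.81, then the shift along the tool's x, y, z in cm, then the turn, a rotation vector about the tool's x, y, z in degrees. In form: hand x y z ax ay az; .... A call has 1 to 20 rows; each row shifts and turns the pose as measured when the row begins, along the tool's axes as they then stand; what a row does not reach is not made up. A row lasts 1/10 s, in which the tool goes at most 50 mm and 8.59 degrees, less where a joint would pass 70% of its speed; a pose out of reach is approached as far as the arm can. A call with a gripper value outside its range is refused whole. The fingers move at their own pace and stop on an object; FORCE is the grip in N (left out, the last holds). Time passes only in rows, so rows that do not move let the fingers close. It gives the time, the measured TCP pose, the force and the opening at its end, in the units of the state.
- monitor.state(): the state, without advancing time (a new reading comes with each control period).
- vision.snapshot(name): name is "side" or "top" or "wrist"; returns a dict with "img" (384x512x3 uint8, red, green, blue), "depth" (384x512 float32, m along the optical axis (not along the pixel's ray), 0 where there is no reading), "K" (3x3 intrinsics, pixels), "distortion" ([k1, k2, p1, p2, k3] as OpenCV has them; the pictures are not rectified), "cam_to_world" (4x4, takes a point from camera to world coordinates). Camera axes: x right, y up, looking along -z (the intrinsics and any distortion apply to the point x, -y, -z); pixel columns grow to the right and rows downward; lengths in m; the calibration is good to about 2 mm. A picture is of the moment at which its call begins.
- ticket.hand_in(): hands the job in, once; it reports no verdict.
The state is a dict: "time": time; "qpos": joint angles; "dq": joint speeds; "effort": joint torques, N m; "tool_pos": TCP position; "ee_rot": TCP orientation; "ft_force": force on the tool from outside, world axes, zero at the start; "ft_torque": the same for the moment, N m; "opening": opening from 0.0 (shut) to 1.0 (fully open).
Only numpy, scipy, OpenCV 4.12 (cv2) and the standard library are available. Lean on these libraries where they do the work, as an engineer would, in place of code of your own. Each camera call takes 0.05 s, during which the arm holds its last target.

## Working session

There is one attempt and no reset: what is moved stays moved. The work goes in short steps, Python scripts to look and compute and a shell command to move; the robot and the scene stay as the last step left them, time stands still between calls to the robot, and variables do not carry over. Pictures are saved under pics/ and viewed, and the job is handed in when it is done.

```bash
mkdir -p pics
python3 - <<'E'
from bench import monitor, vision, env
import cv2,numpy as np
print(monitor.state()); print(env.hold_point_z)
for n in ["side","top","wrist"]:
    s=vision.snapshot(n); cv2.imwrite(f"pics/{n}0.png",s["img"][:,:,::-1]); np.savez(f"{n}0.npz",**s)
    print(n,s["K"],s["distortion"],s["cam_to_world"].round(3))
E
```

```text
{'time': 0.0, 'qpos': array([-1.48428602e+00,  3.81204350e-01,  1.29826305e+00, -2.33417667e-05,
        1.46358380e+00, -2.15284170e-01]), 'dq': array([ 6.66094206e-04, -1.03183407e-04,  1.40419479e-03, -4.98598128e-04,
       -7.09379141e-04, -4.44823854e-05]), 'effort': array([-1.84245626e-03, -4.37937963e+01, -2.24558741e+01,  7.12096388e-02,
        3.52578086e-02, -9.68524205e-05]), 'tool_pos': array([ 0.16345437, -0.52485671,  0.23813251]), 'ee_rot': array([-3.14016281e+00, -2.88914679e-04,  3.01796787e-01]), 'ft_force': array([0.15253598, 0.7304238 , 0.63893637]), 'ft_torque': array([0.03578144, 0.00517965, 0.0284029 ]), 'opening': 0.9992571690566522}
0.0187
side [[357.58501063   0.         254.86311028]
 [  0.         357.58501063 196.87312685]
 [  0.           0.           1.        ]] [0.02357144 0.         0.         0.         0.        ] [[-0.802  0.309 -0.512 -0.175]
 [-0.597 -0.385  0.703  0.849]
 [ 0.02   0.869  0.494  0.756]
 [ 0.     0.     0.     1.   ]]
top [[484.34491471   0.         256.63336125]
 [  0.         484.34491471 187.80169773]
 [  0.           0.           1.        ]] [0.00721763 0.         0.         0.         0.        ] [[ 1.400e-02  9.840e-01 -1.780e-01  2.730e-01]
 [-1.000e+00  1.300e-02 -3.000e-03 -1.280e-01]
 [-1.000e-03  1.780e-01  9.840e-01  1.604e+00]
 [ 0.000e+00  0.000e+00  0.000e+00  1.000e+00]]
wrist [[267.84651782   0.         262.40992167]
 [  0.         267.84651782 196.53964484]
 [  0.           0.           1.        ]] [-0.03080122  0.          0.          0.          0.        ] [[ 0.297  0.912  0.282  0.236]
 [-0.955  0.284  0.087 -0.502]
 [-0.001 -0.295  0.956  0.385]
 [ 0.     0.     0.     1.   ]]
```

View pics/top0.png

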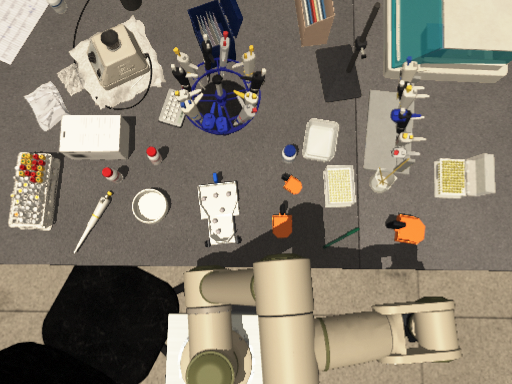

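View pics/side0.png

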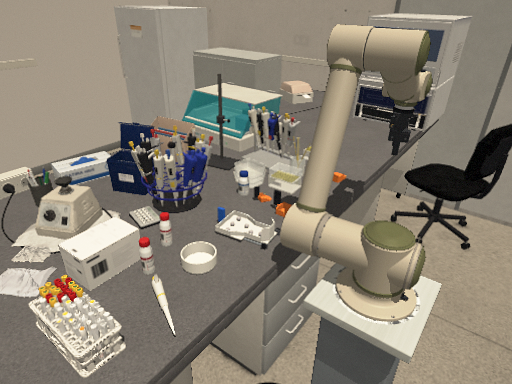

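View pics/wrist0.png

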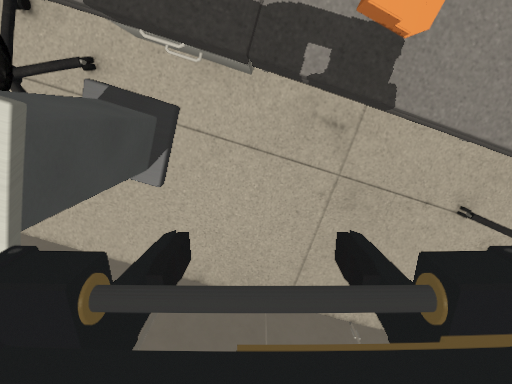

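```bash
cat > h.py <<'E'
import numpy as np,cv2
from bench import monitor, vision, env
def world(s,u,v,z=None):
    """pixel -> world; by depth, or on plane z"""
    p=cv2.undistortPoints(np.array([[[u,v]]],float),s["K"],s["distortion"])[0,0]
    T=s["cam_to_world"]; ray=np.array([p[0],-p[1],-1.])
    if z is None:
        d=s["depth"][int(round(v)),int(round(u))]
        return T[:3,:3]@(ray*d)+T[:3,3]
    r=T[:3,:3]@ray
    return T[:3,3]+r*(z-T[2,3])/r[2]
def proj(s,P):
    T=s["cam_to_world"]; c=T[:3,:3].T@(np.asarray(P,float)-T[:3,3])
    q,_=cv2.projectPoints(np.array([[c[0],-c[1],-c[2]]]),np.zeros(3),np.zeros(3),s["K"],s["distortion"])
    return q[0,0]
def crop(s,u0,v0,u1,v1,f,name):
    c=cv2.resize(s["img"][v0:v1,u0:u1],None,fx=f,fy=f,interpolation=cv2.INTER_CUBIC)
    cv2.imwrite(f"pics/{name}.png",np.ascontiguousarray(c[:,:,::-1]))
E
python3 - <<'E'
from h import *
s=dict(np.load("top0.npz"))
crop(s,190,160,320,255,6,"c1"); crop(s,95,140,180,230,6,"c2"); crop(s,380,200,440,255,8,"c3")
for n,u,v in [("handle",217,175),("small",292,185),("med",282,230),("big",412,228),("dish",151,206),("b1",153,150),("b2",107,173),("b3",290,150)]:
    print(n,world(s,u,v).round(4))
E
```

```text
handle [ 0.6054  0.0121 -0.0037]
small [ 0.5731 -0.2417  0.0025]
med [ 0.421  -0.2086  0.0054]
big [ 0.4337 -0.6382  0.0037]
dish [0.4949 0.2278 0.0069]
b1 [0.6592 0.207  0.1138]
b2 [0.5813 0.3455 0.1208]
b3 [ 0.6685 -0.2283  0.1008]
```

View pics/c1.png

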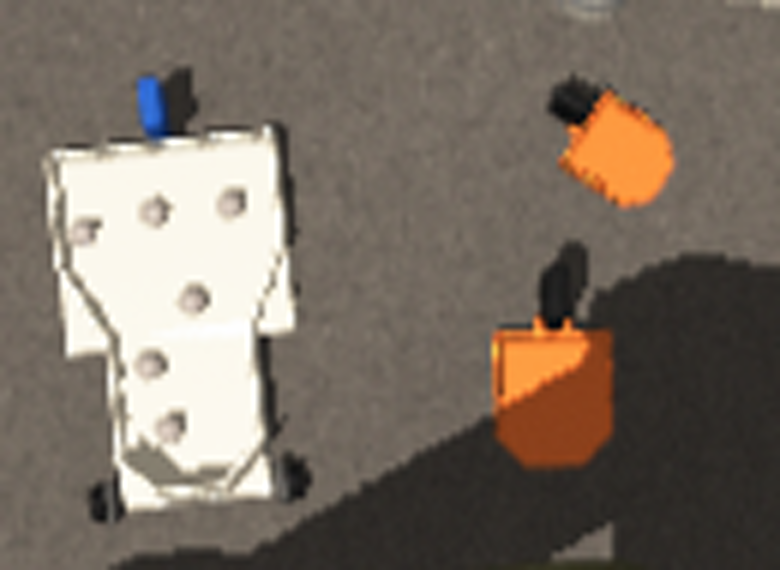

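View pics/c2.png

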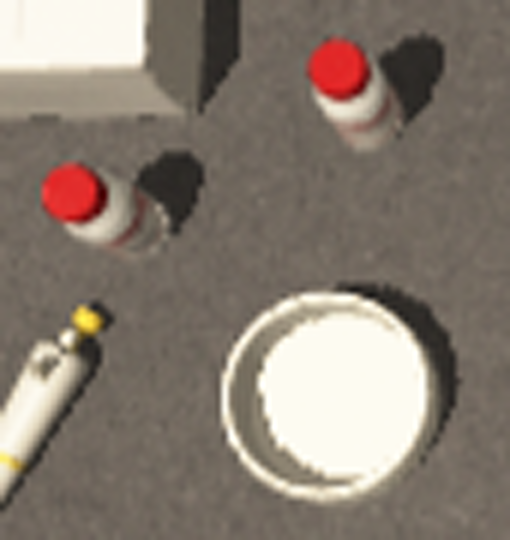

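View pics/c3.png

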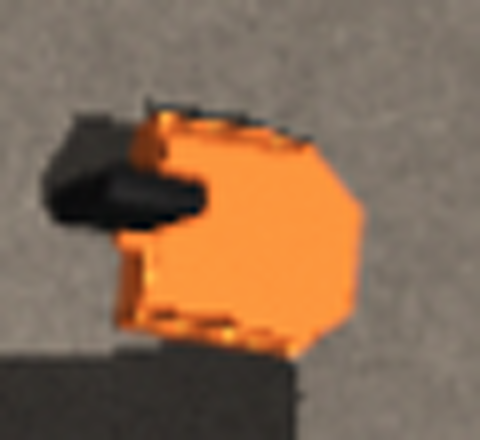

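```bash
cat >> h.py <<'E'
from scipy.spatial.transform import Rotation as Rn
def go(pos,rpy):
    """print shift (cm) and rotvec (deg) in tool axes from the present pose to a target"""
    s=monitor.state(); R=Rn.from_euler('xyz',s["ee_rot"])
    T=Rn.from_euler('xyz',rpy) if not isinstance(rpy,Rn) else rpy
    d=R.inv().apply(np.asarray(pos)-s["tool_pos"])*100
    r=(R.inv()*T).as_rotvec(degrees=True)
    print("shift cm",d.round(2),"rot deg",r.round(2),"t",round(s["time"],2))
E
python3 -c "
from h import *
go([.38,0,.30],[np.pi,0,.1])"
```

```text
shift cm [ 36.28 -43.69  -6.12] rot deg [-6.000e-02 -1.000e-02  1.156e+01] t 0.15
```

```bash
python3 -m pendant '8.8 2.6 -3.1 -0.5 0 0 0;8.8 2.6 -3.1 -0.5 0 0 0;8.8 2.6 -3.1 -0.5 0 0 0;8.8 2.6 -3.1 -0.5 0 0 0;8.8 2.6 -3.1 -0.5 0 0 0;8.8 2.6 -3.1 -0.5 0 0 0;8.8 2.6 -3.1 -0.5 0 0 0;8.8 2.6 -3.1 -0.5 0 0 0;8.8 2.6 -3.1 -0.5 0 0 0;8.8 2.6 -3.1 -0.5 0 0 0;8.8 2.6 -3.1 -0.5 0 0 0;8.8 2.6 -3.1 -0.5 0 0 0;8.8 2.6 -3.1 -0.5 0 0 0;4 0 0 0 0 0 6;4 0 0 0 0 0 5.5' 60
python3 -c "
from h import *
go([.38,0,.30],[np.pi,0,.1])"
```

```text
time: 1.65
tool_pos: [0.3713, -0.0188, 0.305]
ee_rot: [-3.135, -0.001, 0.095]
ft_force: [0.3, -0.3, -0.6]
opening: 0.837
shift cm [ 1.04 -1.79  0.51] rot deg [-0.37 -0.08 -0.26] t 1.65
```

Run:
```python
from h import *
s=vision.snapshot("wrist"); np.savez("wrist1.npz",**s); crop(s,0,0,512,384,1.5,"w1")
```

```text
(no output)
```

View pics/w1.png

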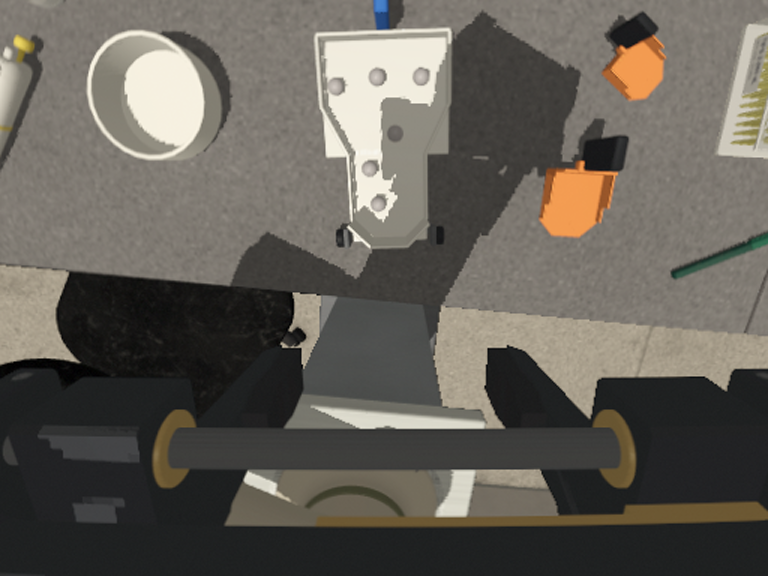

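Run:
```python
from h import *
s=dict(np.load("wrist1.npz"))
crop(s,200,0,310,175,4,"w1t"); crop(s,345,80,425,165,7,"w1s");
```

```text
(no output)
```

View pics/w1t.png

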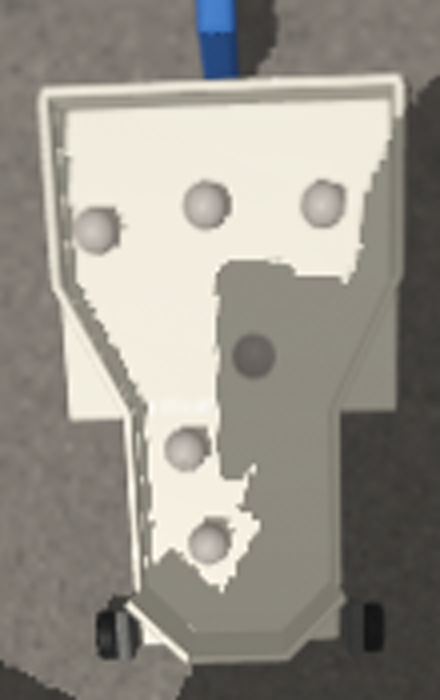

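View pics/w1s.png

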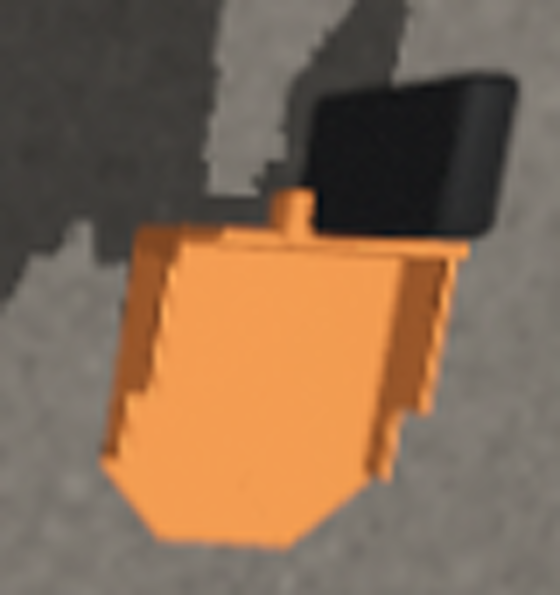

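```bash
cat > fit.py <<'E'
from h import *
from scipy.optimize import least_squares
def fit(s,obs,x0,zb):
    """obs: (u,v,x,y,z) mm; pose = x,y,yaw on plane z=zb"""
    o=np.array(obs,float)
    def W(p):
        R=Rn.from_euler('z',p[2]).as_matrix(); return (R@(o[:,2:].T/1000)).T+[p[0],p[1],zb]
    f=lambda p:(np.array([proj(s,w) for w in W(p)])-o[:,:2]).ravel()
    r=least_squares(f,x0,loss='soft_l1')
    print(r.x.round(4), "resid px",r.fun.reshape(-1,2).round(1).tolist()); return r.x
E
python3 - <<'E'
from fit import *
s=dict(np.load("wrist1.npz"))
c=lambda u,v:(200+u/4,v/4)
t=fit(s,[(*c(197,632),0,17,0),(*c(290,632),0,-17,0),(*c(68,112),190,60,0),(*c(393,100),190,-60,0)],[.38,0,.1],.016)
d=lambda u,v:(345+u/7,80+v/7)
k=fit(s,[(*d(160,542),-45,15,1),(*d(290,548),-45,-15,1),(*d(103,463),-29,32,1),(*d(370,478),-29,-32,2),(*d(183,243),26,30,2),(*d(402,258),26,-30,2),(*d(478,158),40,0,86)],[.42,-.2,0],0)
R=Rn.from_euler('z',t[2]); print("handle",R.apply([.208,0,.043])+[t[0],t[1],.016])
R=Rn.from_euler('z',k[2]); print("grip",R.apply([.040,0,.064])+[k[0],k[1],0])
# dish rim circle, bottle
for n,u,v,z in [("dishL",88,90,.046),("dishR",222,98,.046),("dishT",145,31,.046),("dishB",172,159,.046)]: print(n,world(s,u/1.5,v/1.5,z).round(4))
T=dict(np.load("top0.npz"))
print("top handle",world(T,190+148/6,160+90/6,.072)); print("dish top",world(T,95+328/6,140+395/6,.046))
for n,u,v,z in [("b1",338,70,.12),("b2",75,193,.12)]: print(n,world(T,95+u/6,140+v/6,z).round(4))
E
```

```text
[ 0.3793 -0.0135  0.1216] resid px [[1.4, 0.0], [-1.0, -0.5], [-1.1, 0.0], [0.9, 0.4]]
[ 0.4412 -0.2067  0.0514] resid px [[0.6, -0.1], [-0.6, -0.1], [0.1, 1.2], [-0.1, 1.0], [-4.9, -1.6], [0.3, -1.7], [0.6, 0.5]]
handle [0.5857406  0.01172117 0.059     ]
grip [ 0.48113495 -0.20467167  0.064     ]
dishL [0.4954 0.2837 0.046 ]
dishR [0.4982 0.156  0.046 ]
dishT [0.5489 0.2256 0.046 ]
dishB [0.4394 0.2062 0.046 ]
top handle [0.58959382 0.01301729 0.072     ]
dish top [0.48991867 0.22346858 0.046     ]
b1 [0.6521 0.2106 0.12  ]
b2 [0.5842 0.3443 0.12  ]
```

```bash
python3 -c "
from h import *
go([.587,.0118,.14],[np.pi,0,.12])"
```

```text
shift cm [21.74 -1.01 16.54] rot deg [-0.39 -0.09 -1.71] t 1.7
```

```bash
python3 -m pendant '4.5 3.6 -0.2 1.7 0 0 -1.7;4.5 3.6 -0.1 2.7 0 0 0;4.5 3.6 -0.1 2.7 0 0 0;4.5 3.6 -0.1 2.7 0 0 0;4.5 3.6 -0.1 2.7 0 0 0;4.5 3 0 3 0 0 0;4.5 0 0 0 0 0 0' 
python3 -c "
from h import *
go([.587,.0118,.14],[np.pi,0,.12])"
```

```text
time: 2.4
tool_pos: [0.5874, 0.0125, 0.1445]
ee_rot: [-3.138, -0.004, 0.131]
ft_force: [-0.3, 0.2, 0.1]
opening: 0.511
shift cm [-0.05  0.07  0.45] rot deg [-0.22 -0.24  0.62] t 2.4
```

```bash
python3 -m pendant '4.5 0 0 3 0 0 0.6;4.5 0 0 3 0 0 0;4.5 0 0 3 0 0 0;4.5 0 0 1.2 0 0 0;4.5 0 0 0 0 0 0;1 0 0 0 0 0 0;0.5 0 0 0 0 0 0;0 0 0 0 0 0 0;0 0 0 0 0 0 0;0 0 0 0 0 0 0' 60
python3 - <<'E'
from h import *
print(monitor.state()["ft_force"])
s=vision.snapshot("wrist"); crop(s,100,50,400,300,2.5,"w2"); s=vision.snapshot("side"); crop(s,190,180,310,260,6,"s2")
E
```

```text
time: 3.4
tool_pos: [0.5884, 0.0158, 0.0467]
ee_rot: [-3.131, -0.013, 0.126]
ft_force: [2.7, -1.6, -7.8]
opening: 0.13
[ 2.72123848 -1.56818463 -7.83086275]
```

View pics/w2.png

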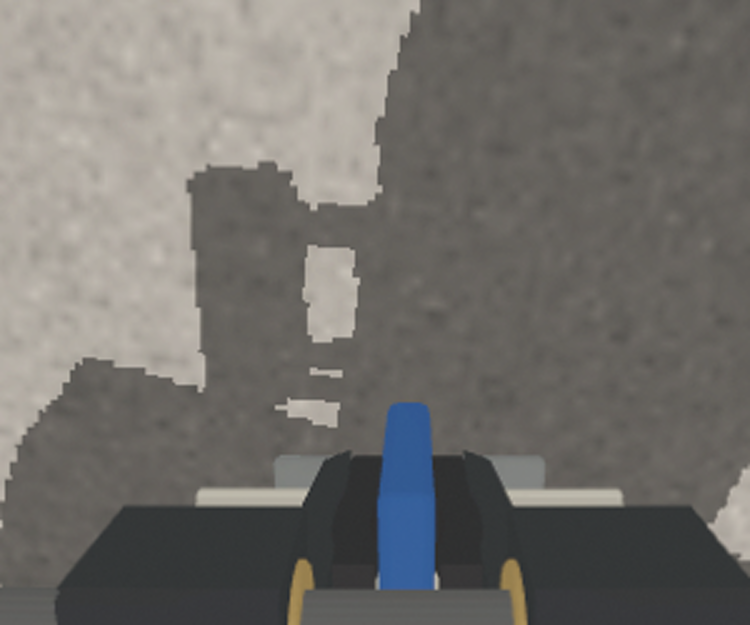

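View pics/s2.png

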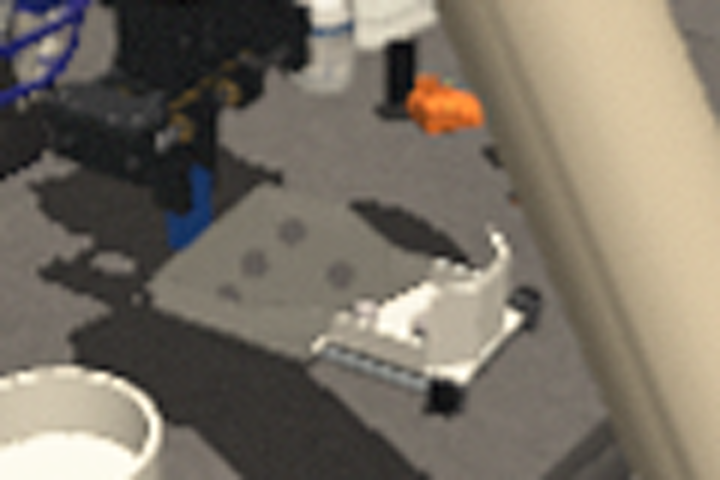

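```bash
python3 -m pendant '0 -0.13 0 -0.73 0 2 0;0 -0.13 0 -0.73 0 2 0;0 -0.13 0 -0.73 0 2 0;0 -0.13 0 -0.73 0 2 0;0 -0.13 0 -0.73 0 2 0;0 -0.13 0 -0.73 0 2 0;0 -0.13 0 -0.73 0 2 0;0 0 0 0 0 0 0'
python3 - <<'E'
from h import *
print(monitor.state()["ft_force"])
s=vision.snapshot("side"); crop(s,190,180,310,260,6,"s3")
s=vision.snapshot("top"); crop(s,180,160,320,255,5,"t3")
E
```

```text
time: 4.3
tool_pos: [0.5747, 0.014, 0.0964]
ee_rot: [-3.133, -0.269, 0.127]
ft_force: [-3.2, -0.2, 3.0]
opening: 0.13
[-3.17898278 -0.15130528  3.02871774]
```

View pics/s3.png

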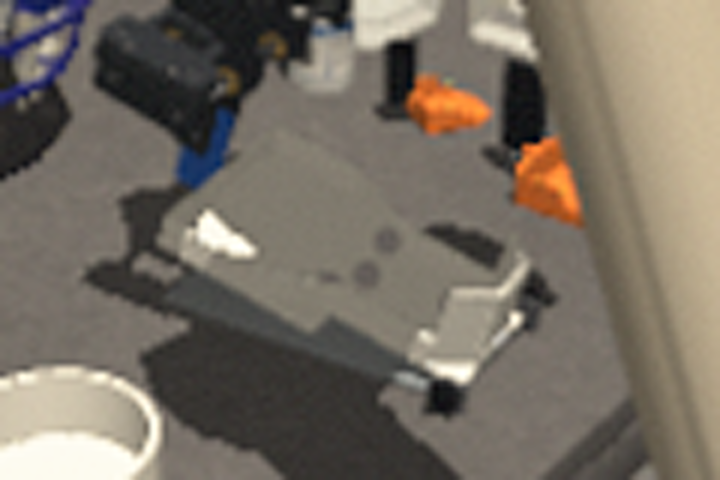

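View pics/t3.png

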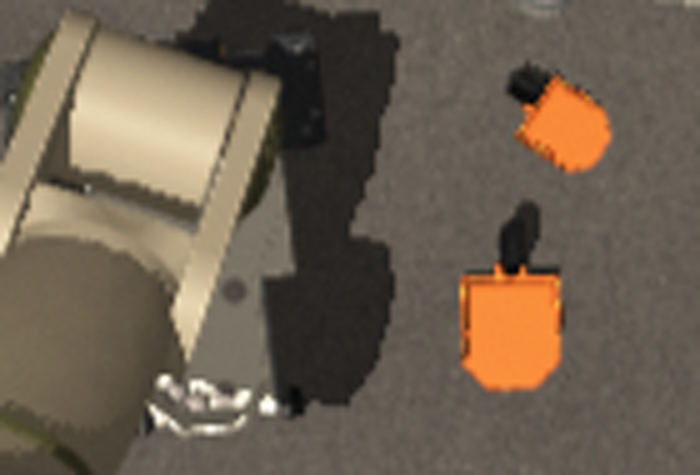

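```bash
python3 -m pendant '4.5 0 0 0 0 0 0;4.5 0 0 0 0 0 0;4.5 0 0 0 0 0 0;4.5 0 0 -1.5 0 0 0;4.5 0 0 -3 0 0 0;4.5 0 0 -3 0 0 0;4.5 0 0 -3 0 0 0;4.5 0 0 -4 0 -8 0;4.5 0 0 -3 0 -7 0' 
python3 -c "
from h import *
go([.36,-.08,.28],[np.pi,0,.09])"
```

```text
time: 5.3
tool_pos: [0.5324, 0.0075, 0.26]
ee_rot: [-3.13, -0.02, 0.13]
ft_force: [1.0, 0.2, -0.3]
opening: 0.513
shift cm [-18.19   6.42  -2.44] rot deg [-0.7  -1.14  2.29] t 5.3
```

```bash
python3 -m pendant '4.5 -4 1.4 -0.5 0 -1 2.3;4.5 -4 1.4 -0.5 0 0 0;4.5 -4 1.4 -0.5 0 0 0;4.5 -4 1.4 -0.5 0 0 0;4.5 -2 1 0 0 0 0;4.5 0 0 0 0 0 0;4.5 0 0 0 0 0 0'
python3 - <<'E'
from h import *
s=vision.snapshot("wrist"); np.savez("wrist4.npz",**s)
crop(s,130,0,330,230,3,"w4"); print(monitor.state()["tool_pos"])
E
```

```text
time: 6.0
tool_pos: [0.3592, -0.0791, 0.2836]
ee_rot: [-3.136, -0.01, 0.089]
ft_force: [1.2, 0.9, 0.2]
opening: 0.512
[ 0.3593417  -0.07899775  0.28346253]
```

View pics/w4.png

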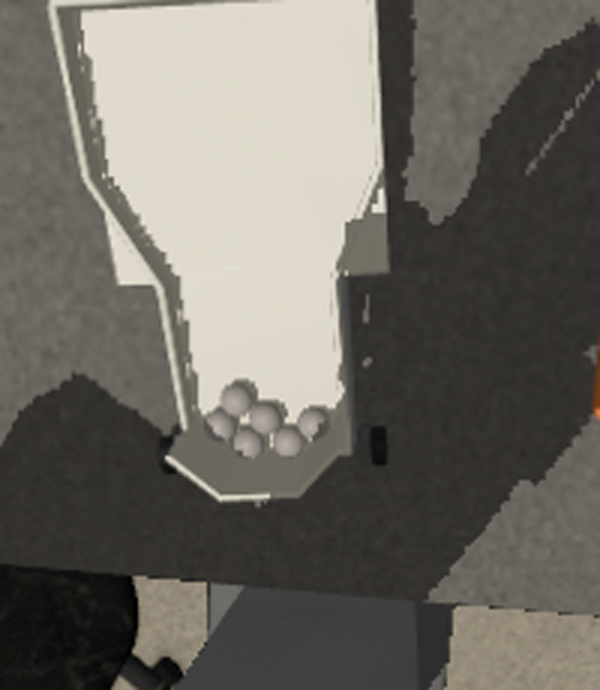

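```bash
python3 - <<'E'
from h import *
s=dict(np.load("wrist4.npz"))
P=np.array([world(s,130+u/3,v/3) for u in range(200,330,8) for v in range(60,350,8)])
A=np.c_[P[:,:2],np.ones(len(P))]; c,_,_,_=np.linalg.lstsq(A,P[:,2],rcond=None)
r=P[:,2]-A@c; k=abs(r)<.004; c=np.linalg.lstsq(A[k],P[k,2],rcond=None)[0]
g=np.hypot(*c[:2]); print("tilt",np.arctan(g),"dir",np.arctan2(c[1],c[0]),k.mean(), "std",r[k].std())
print("floor z at low end",c@[.3793,-.0135,1])
for u,v in [(237,398),(222,424),(265,417),(247,443),(288,441),(312,422)]:
    p=world(s,130+u/3,v/3); print(p.round(4))
E
python3 -c "
from h import *
go([.4811,-.2047,.16],[np.pi,0,.0514])"
```

```text
tilt 0.22697399115661973 dir -0.15786398309999106 0.27821939586645467 std 0.0024057686348408804
floor z at low end 0.019322328950159548
[0.4054 0.0036 0.0389]
[0.3922 0.0111 0.0358]
[ 0.3975 -0.0099  0.0373]
[ 0.3839 -0.001   0.0338]
[ 0.3867 -0.0211  0.034 ]
[ 0.397  -0.0325  0.0361]
shift cm [10.88 13.69 12.37] rot deg [-0.34 -0.54  2.21] t 6.05
```

Run:
```python
from h import *
s=dict(np.load("wrist4.npz"))
P=np.array([world(s,130+u/3,v/3) for u in range(130,350,6) for v in range(60,200,6)]+[world(s,130+u/3,v/3) for u in range(205,330,6) for v in range(200,370,6)])
P=P[np.isfinite(P).all(1)]
A=np.c_[P[:,:2],np.ones(len(P))]; k=np.ones(len(P),bool)
for _ in range(20):
    c=np.linalg.lstsq(A[k],P[k,2],rcond=None)[0]; r=P[:,2]-A@c; k=abs(r-np.median(r))<max(.003,2*np.median(abs(r)))
print("tilt",np.arctan(np.hypot(*c[:2])),"dir",np.arctan2(c[1],c[0]),k.mean(),r[k].std(),"low z",c@[.3793,-.0135,1])
print(np.percentile(P[:,2],[0,10,50,90,100]), np.percentile(r,[0,10,50,90,100]))
```

```text
tilt 0.24534161606273586 dir 0.1284206712025032 0.9926519706078825 0.0008850918943240728 low z 0.016135400097802496
[0.02522253 0.03068018 0.04679123 0.0556315  0.43104657] [-3.19208378e-03 -1.17203363e-03 -7.07722055e-06  1.16109724e-03
  4.03251035e-01]
```

```bash
python3 -m pendant '4.5 2.7 3.4 2 0 0 2.2;4.5 2.7 3.4 3.3 0 0 0;4.5 2.7 3.4 3.3 0 0 0;4.5 2.7 3.4 3.3 0 0 0;4.5 0 0 0 0 0 0'
python3 - <<'E'
from h import *
go([.4811,-.2047,.0455],[np.pi,0,.0514])
s=vision.snapshot("wrist"); np.savez("wrist5.npz",**s)
crop(s,120,100,390,300,2.5,"w5")
E
```

```text
time: 6.55
tool_pos: [0.4779, -0.2003, 0.1692]
ee_rot: [-3.137, -0.014, 0.057]
ft_force: [-0.8, 0.4, 0.8]
opening: 0.513
shift cm [ 0.12  0.51 12.37] rot deg [-0.27 -0.78  0.31] t 6.55
```

View pics/w5.png

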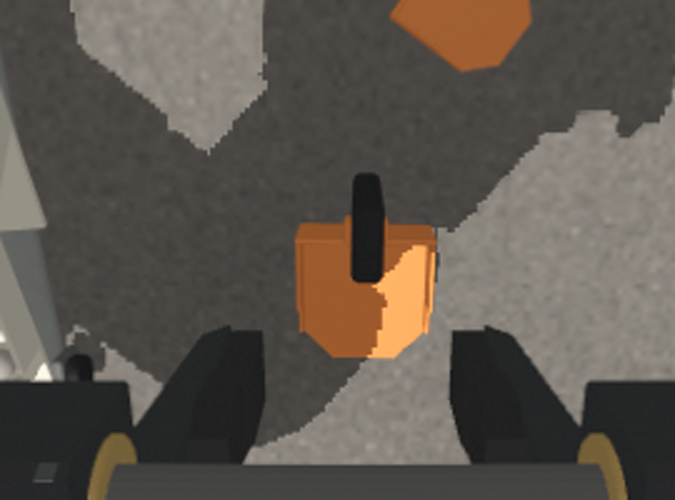

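Run:
```python
from fit import *
s=dict(np.load("wrist5.npz"))
d=lambda u,v:(120+u/2.5,100+v/2.5)
k=fit(s,[(*d(333,357),-45,15,1),(*d(398,357),-45,-15,1),(*d(302,331),-29,32,1),(*d(430,332),-29,-32,1),(*d(367,282),25,0,86),(*d(368,176),55,0,84)],[.44,-.2,0.05],0)
g=Rn.from_euler('z',k[2]).apply([.040,0,.064])+[k[0],k[1],0]; print(g)
go([g[0],g[1],.0455],[np.pi,0,k[2]])
```

```text
[ 0.443  -0.2058  0.0618] resid px [[1.5, -0.5], [-1.4, -0.6], [0.4, -1.5], [-0.7, -2.0], [0.3, 1.2], [-0.1, 11.2]]
[ 0.48296113 -0.20336134  0.064     ]
shift cm [ 0.36  0.51 12.58] rot deg [-0.22 -0.86 -0.23] t 6.6
```

```bash
python3 -m pendant '4.5 0.35 0.5 2 -0.2 -0.9 0;4.5 0 0 3 0 0 0;4.5 0 0 3 0 0 0;4.5 0 0 3 0 0 0;4.5 0 0 1.5 0 0 0;4.5 0 0 0 0 0 0'
python3 - <<'E'
from h import *
go([.4826,-.2036,.0455],[np.pi,0,.0618])
s=vision.snapshot("wrist"); crop(s,180,140,340,300,4,"w6")
E
```

```text
time: 7.2
tool_pos: [0.4857, -0.1984, 0.0481]
ee_rot: [3.136, -0.007, 0.066]
ft_force: [-0.0, 0.4, 0.7]
opening: 0.51
shift cm [-0.34  0.5   0.26] rot deg [ 0.3  -0.39  0.21] t 7.2
```

View pics/w6.png

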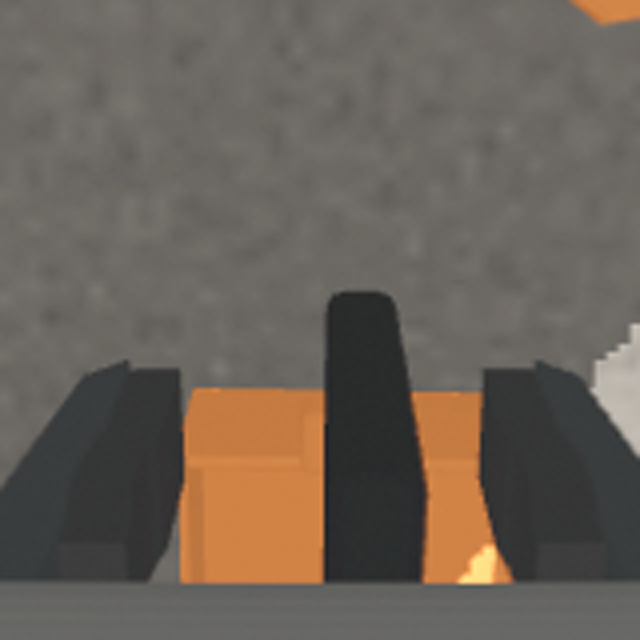

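```bash
python3 -m pendant '4.5 -0.35 0.5 0.25 0 -0.4 0;4.5 0 0 0 0 0 0' ; python3 -c "
from h import *
go([.4826,-.2036,.0455],[np.pi,0,.0618])"
```

```text
time: 7.45
tool_pos: [0.4839, -0.2039, 0.0492]
ee_rot: [3.133, -0.004, 0.067]
ft_force: [0.7, 0.4, 1.0]
opening: 0.514
shift cm [-0.13 -0.05  0.37] rot deg [ 0.51 -0.23  0.3 ] t 7.45
```

```bash
python3 -m pendant '4.5 -0.1 0 0.3 0.5 -0.2 0;2 0 0 0 0 0 0;1 0 0 0 0 0 0;0 0 0 0 0 0 0;0 0 0 0 0 0 0;0 0 0 0 0 0 0;0 0 0 0 0 0 0' 60; python3 -c "
from h import *
go([.4826,-.2036,.0455],[np.pi,0,.0618])"
```

```text
time: 8.15
tool_pos: [0.4836, -0.2046, 0.0481]
ee_rot: [3.14, -0.003, 0.067]
ft_force: [0.2, 0.1, -0.4]
opening: 0.131
shift cm [-0.09 -0.11  0.26] rot deg [ 0.11 -0.19  0.28] t 8.15
```

```bash
cat > tr.py <<'E'
from h import *
LOW=np.array([.3793,-.0135,.0160]); YAW=.125; T=.245
TCPS=np.array([.0405,0,.048])
def tray(): return Rn.from_euler('z',YAW)*Rn.from_euler('y',-T)
def pose(lx,lz,phi,ly=0.):
    """TCP pose for scoop lip at tray coords (m), mouth raised phi rad above floor-parallel"""
    Rs=tray()*Rn.from_euler('y',phi)
    p=LOW+tray().apply([lx,ly,lz])+Rs.apply(TCPS-[-.045,0,0])
    return p,Rs*Rn.from_euler('x',np.pi)
def lipnow():
    s=monitor.state(); R=Rn.from_euler('xyz',s["ee_rot"]); Rs=R*Rn.from_euler('x',-np.pi)
    w=s["tool_pos"]-Rs.apply(TCPS-[-.045,0,0]); q=tray().inv()
    rel=(q*Rs).as_euler('xyz')
    print("lip tray mm",(q.apply(w-LOW)*1000).round(1),"rel rpy",rel.round(3),"F tray",q.apply(s["ft_force"]).round(1),"t",round(s["time"],2))
E
python3 - <<'E'
from tr import *
lipnow()
p,R=pose(.062,.03,0); print(p,R.as_euler('xyz'))
go(p,R)
E
```

```text
lip tray mm [  -9.3 -197.7  -14.3] rel rpy [-0.016  0.241 -0.06 ] F tray [ 0.1  0.1 -0.4] t 8.15
[0.502507   0.00198159 0.12744777] [ 3.14159265 -0.245       0.125     ]
shift cm [  3.29 -20.47  -7.96] rot deg [ 0.52 13.85 -3.31] t 8.15
```

```bash
python3 -m pendant '0 0 0 -1.5 0 0 0;0 0 0 -3 0 0 0;0 0 0 -3 0 0 0;0 0 0 -3 0 4 -1;0 0 -3 -1.5 0 4 -1.3;0 0.5 -3.5 0 0 4 -1;0 0.5 -3.5 0 0 2 0;0 0.5 -3.5 0 0 0 0;0 0.5 -3.5 0 0 0 0;0 0 0 0 0 0 0'
python3 - <<'E'
from tr import *
lipnow()
go(*pose(.062,.03,0))
E
```

```text
time: 9.15
tool_pos: [0.4801, -0.0279, 0.1748]
ee_rot: [3.136, -0.254, 0.125]
ft_force: [0.4, -0.9, -1.8]
opening: 0.13
lip tray mm [ 48.8 -27.2  81.5] rel rpy [-0.006 -0.009 -0.   ] F tray [-0.1 -1.  -1.8] t 9.15
shift cm [ 1.32 -2.72  5.22] rot deg [ 0.34 -0.5  -0.02] t 9.15
```

```bash
python3 -m pendant '0 1.3 -2.7 0 0.3 -0.5 0;0 0 0 2 0 0 0;0 0 0 2.8 0 0 0;0 0 0 0 0 0 0'
python3 - <<'E'
from tr import *
lipnow()
s=vision.snapshot("wrist"); np.savez("wrist7.npz",**s); crop(s,150,120,380,300,3,"w7")
s=vision.snapshot("side"); crop(s,190,170,310,260,6,"s7")
E
```

```text
time: 9.55
tool_pos: [0.5015, 0.0028, 0.1307]
ee_rot: [3.14, -0.246, 0.127]
ft_force: [-0.3, 0.7, -1.7]
opening: 0.13
lip tray mm [62.   0.7 33.3] rel rpy [-0.001 -0.001  0.002] F tray [-0.6  0.7 -1.6] t 9.55
```

View pics/w7.png

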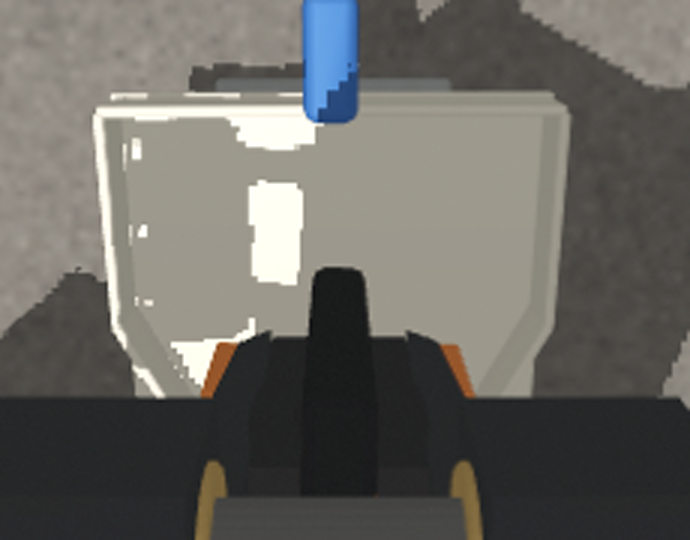

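View pics/s7.png

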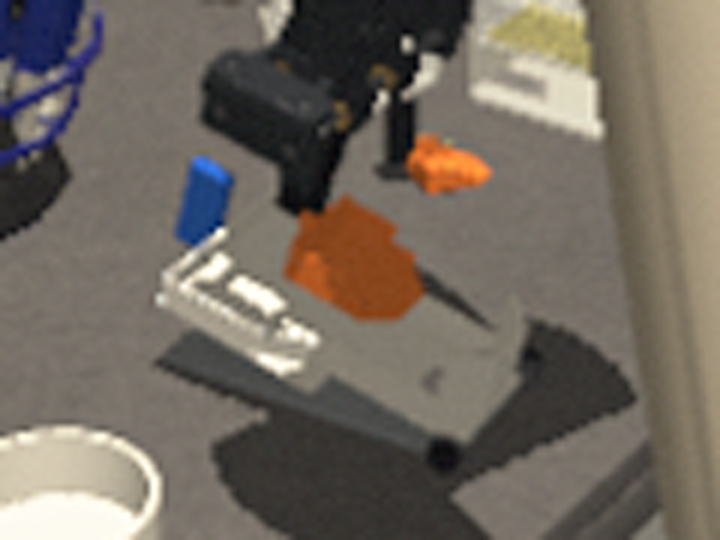

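```bash
python3 -m pendant '0 0 0 1.5 0 0 0;0 0 0 1 0 0 0;0 0 0 0.2 0 0 0;0 0 0 0 0 0 0'
python3 -c "
from tr import *
lipnow()"
```

```text
time: 10.05
tool_pos: [0.5104, 0.0013, 0.1105]
ee_rot: [3.135, -0.255, 0.126]
ft_force: [-0.4, -0.3, -2.1]
opening: 0.13
lip tray mm [65.9 -2.  10.8] rel rpy [-0.006 -0.01   0.001] F tray [-0.9 -0.2 -1.9] t 10.05
```

```bash
python3 -m pendant '0 -0.2 -0.2 0.6 0.3 -0.5 0;0 0 0 0.3 0 0 0;0 0 0 0 0 0 0'
python3 -c "
from tr import *
lipnow()"
```

```text
time: 10.35
tool_pos: [0.5108, 0.0031, 0.102]
ee_rot: [3.14, -0.248, 0.126]
ft_force: [-1.0, -0.4, -2.4]
opening: 0.133
lip tray mm [64.1  0.   3. ] rel rpy [-0.001 -0.003  0.001] F tray [-1.6 -0.3 -2.1] t 10.35
```

```bash
python3 -m pendant '0 0 0 0.25 0 0 0;0 0 0 0.1 0 0 0'
python3 -c "
from tr import *
lipnow()"; python3 -m pendant '0 0 0 0.2 0 0 0;0 0 0 0.1 0 0 0'
python3 -c "
from tr import *
lipnow()"
```

```text
time: 10.55
tool_pos: [0.5118, 0.0033, 0.0986]
ee_rot: [3.14, -0.248, 0.126]
ft_force: [0.3, -0.2, 0.7]
opening: 0.129
lip tray mm [64.3 -0.  -0.5] rel rpy [-0.001 -0.003  0.001] F tray [ 0.4 -0.2  0.6] t 10.55
time: 10.75
tool_pos: [0.5129, 0.0034, 0.0972]
ee_rot: [3.139, -0.25, 0.127]
ft_force: [-7.1, -0.6, 11.8]
opening: 0.131
lip tray mm [65.1 -0.1 -2.4] rel rpy [-0.002 -0.005  0.002] F tray [-4.   0.3 13.2] t 10.75
```

```bash
python3 -m pendant '0 -0.6 0 -0.08 0 0 0;0 -0.8 0 0 0 0 0;0 -0.8 0 0 0 0 0;0 0 0 0 0 0 0'
python3 -c "
from tr import *
lipnow()"
```

```text
time: 11.15
tool_pos: [0.492, 0.0003, 0.0937]
ee_rot: [3.137, -0.255, 0.127]
ft_force: [-1.5, -0.0, -0.7]
opening: 0.133
lip tray mm [43.9 -0.7 -1.1] rel rpy [-0.004 -0.01   0.002] F tray [-1.6  0.2 -0.4] t 11.15
```

```bash
python3 -m pendant '0 -0.6 0 0.02 0 0 0;0 -0.6 0 0 0 0 0;0 -0.6 0 0.02 0 0 0;0 0 0 0 0 0 0'
python3 -c "
from tr import *
lipnow()"
python3 - <<'E'
from h import *
s=vision.snapshot("side"); crop(s,190,170,310,260,6,"s8")
E
```

```text
time: 11.55
tool_pos: [0.4757, -0.0029, 0.0899]
ee_rot: [3.135, -0.261, 0.127]
ft_force: [-1.2, 0.4, 0.5]
opening: 0.131
lip tray mm [27.3 -1.9 -1.2] rel rpy [-0.006 -0.016  0.002] F tray [-1.   0.5  0.7] t 11.55
```

View pics/s8.png

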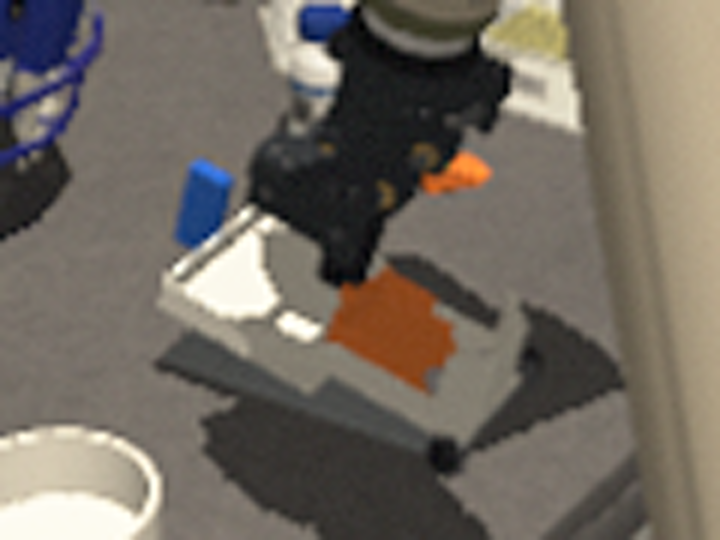

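```bash
python3 -m pendant '0 -0.5 -0.2 0.1 0.3 -0.5 0;0 -0.6 0 0.02 0 0 0;0 -0.6 0 0.02 0 0 0;0 0 0 0 0 0 0'
python3 -c "
from tr import *
lipnow()"
```

```text
time: 12.0
tool_pos: [0.4643, -0.0044, 0.0874]
ee_rot: [3.135, -0.266, 0.126]
ft_force: [-3.0, 1.4, -0.9]
opening: 0.131
lip tray mm [15.7 -2.  -1.3] rel rpy [-0.006 -0.021  0.001] F tray [-2.9  1.7 -0.2] t 12.0
```

```bash
python3 -m pendant '0 -0.5 -0.3 0.08 0.5 -1 0;0 -0.6 -0.1 0.02 0.2 -0.4 0;0 -0.5 0 0.02 0.2 -0.3 0'
python3 -c "
from tr import *
lipnow()"
python3 - <<'E'
from h import *
s=vision.snapshot("side"); crop(s,230,190,300,250,10,"s9")
E
```

```text
time: 12.3
tool_pos: [0.451, -0.0033, 0.0832]
ee_rot: [-3.136, -0.242, 0.127]
ft_force: [1.4, 0.6, 0.2]
opening: 0.132
lip tray mm [ 0.9  1.3 -0.1] rel rpy [0.006 0.003 0.002] F tray [ 1.5  0.4 -0.2] t 12.3
```

View pics/s9.png

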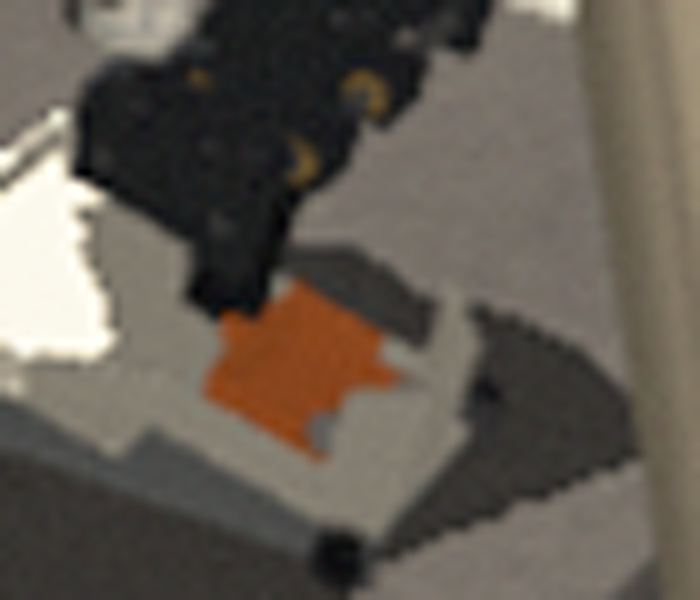

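```bash
python3 -m pendant '0 -0.3 0 0.1 -0.3 -0.2 0;0 -0.3 0 0.05 0 0 0'
python3 -c "
from tr import *
lipnow()"
python3 - <<'E'
from h import *
s=vision.snapshot("side"); crop(s,230,190,300,250,10,"s10")
E
```

```text
time: 12.55
tool_pos: [0.45, -0.0049, 0.0829]
ee_rot: [3.139, -0.251, 0.124]
ft_force: [8.4, 5.9, 13.6]
opening: 0.132
lip tray mm [ 0.1 -0.3 -0.9] rel rpy [-0.003 -0.006 -0.001] F tray [12.1  4.8 11. ] t 12.55
```

View pics/s10.png

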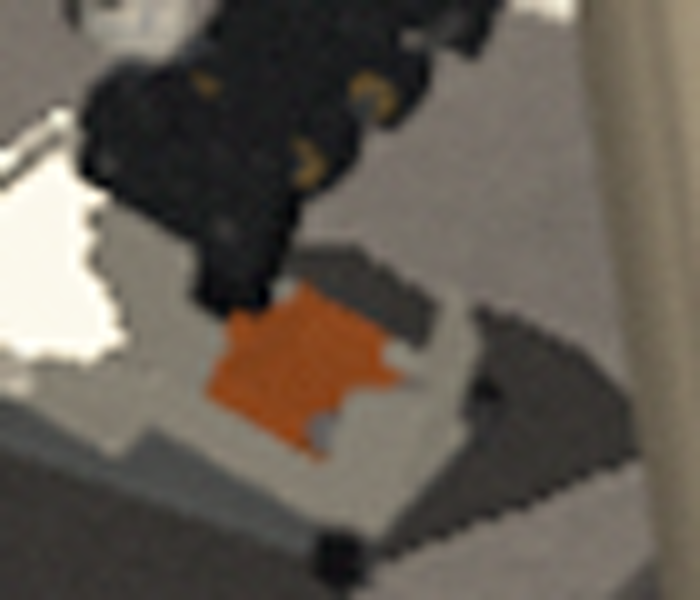

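Run:
```python
from tr import *
def chain(a):
    p0,R0=a[0]
    for p,R in a[1:]:
        print((R0.inv().apply(p-p0)*100).round(2),(R0.inv()*R).as_rotvec(degrees=True).round(2)); p0,R0=p,R
ph=[0,.1,.2,.3,.4,.5]
chain([pose(.001,0,0)]+[pose(.0015,.071*np.sin(f)+.001,f) for f in ph[1:]])
```

```text
[0.49 0.   0.07] [ 0.   -5.73 -0.  ]
[ 0.37 -0.    0.18] [ 0.   -5.73 -0.  ]
[0.3 0.  0.2] [ 0.   -5.73 -0.  ]
[0.24 0.   0.24] [-0.   -5.73 -0.  ]
[ 0.19 -0.    0.29] [ 0.   -5.73 -0.  ]
```

```bash
python3 -m pendant '0 0.25 0 0 0 -2.9 0;0 0.25 0 0 0 -2.9 0;0 0 0 0 0 0 0'
python3 -c "
from tr import *
lipnow()"
```

```text
time: 12.9
tool_pos: [0.4542, -0.004, 0.0836]
ee_rot: [3.14, -0.146, 0.122]
ft_force: [1.5, 0.4, -2.0]
opening: 0.131
lip tray mm [-0.1  0.2  7.9] rel rpy [-0.003  0.099 -0.003] F tray [ 1.   0.2 -2.3] t 12.9
```

```bash
python3 -m pendant '0 0.2 0 0.05 0 -2.9 0;0 0.2 0 0.08 0 -2.9 0;0 0.15 0 0.1 0 -2.9 0;0 0.15 0 0.1 0 -2.9 0;0 0 0 0 0 0 0'
python3 -c "
from tr import *
lipnow()"
python3 - <<'E'
from h import *
s=vision.snapshot("side"); crop(s,230,190,300,250,10,"s11")
E
```

```text
time: 13.4
tool_pos: [0.4616, -0.0025, 0.0788]
ee_rot: [-3.141, 0.055, 0.122]
ft_force: [4.6, -0.1, 2.6]
opening: 0.124
lip tray mm [-0.1  0.9 20.2] rel rpy [-0.     0.3   -0.003] F tray [ 5.  -0.7  1.4] t 13.4
```

View pics/s11.png

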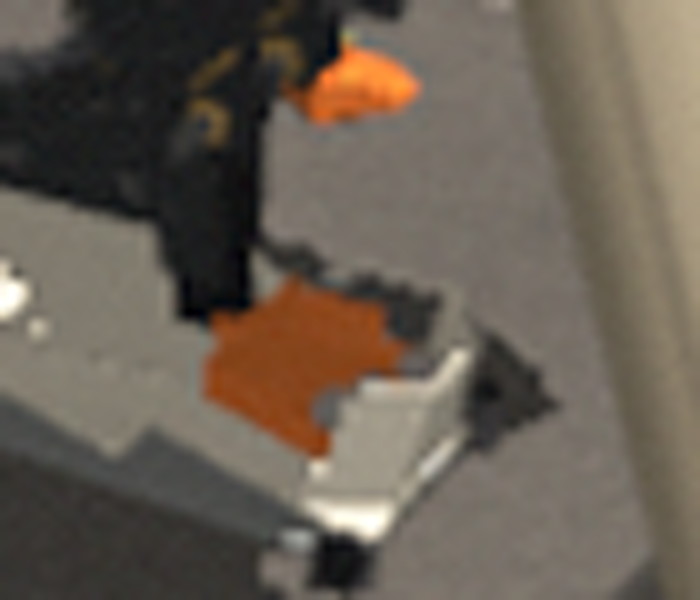

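```bash
python3 -m pendant '0 0.15 0 -0.1 0 -3.5 0;0 0.15 0 0.1 0 -3.5 0;0 0.15 0 0.1 0 -3.5 0;0 0 0 0 0 0 0;0 0 0 0 0 0 0;0 0 0 0 0 0 0'
python3 -c "
from tr import *
lipnow()"
python3 - <<'E'
from h import *
s=vision.snapshot("side"); crop(s,230,190,300,250,10,"s12")
E
```

```text
time: 14.05
tool_pos: [0.4643, -0.0014, 0.0766]
ee_rot: [-3.138, 0.23, 0.124]
ft_force: [4.2, 1.3, -0.6]
opening: 0.135
lip tray mm [-0.   1.7 34.3] rel rpy [ 0.004  0.475 -0.001] F tray [ 4.1  0.8 -1.7] t 14.05
```

View pics/s12.png

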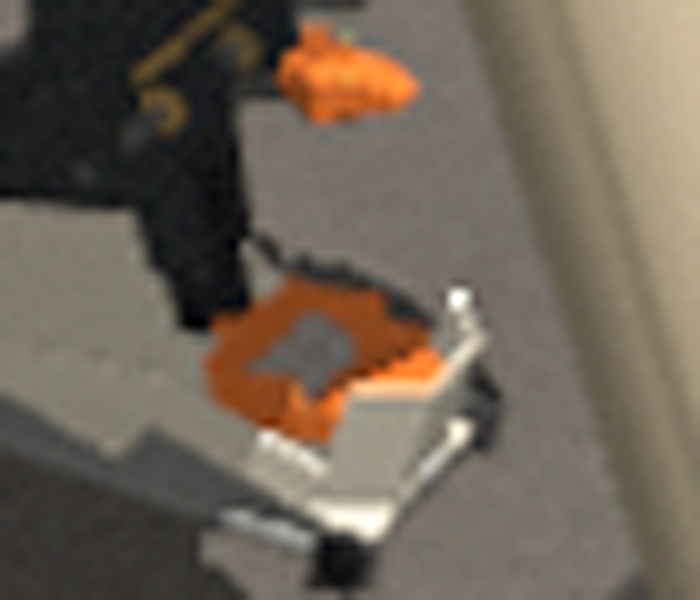

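```bash
python3 -m pendant '0 0.3 0 -0.1 0 0 0;0 -0.1 0 -0.8 0 0 0;0 -0.2 0 -1 0 0 0;0 -0.2 0 -1 0 0 0;0 -0.3 0 -1.5 0 0 0;0 -0.3 0 -1.5 0 0 0;0 -0.3 0 -1.5 0 0 0;0 0 0 0 0 0 0'
python3 -c "
from tr import *
lipnow()"
python3 - <<'E'
from h import *
s=vision.snapshot("side"); crop(s,210,160,310,250,7,"s13")
s=vision.snapshot("top"); crop(s,180,160,260,260,6,"t13")
E
```

```text
time: 14.9
tool_pos: [0.4672, -0.0006, 0.1578]
ee_rot: [-3.136, 0.235, 0.124]
ft_force: [0.5, -0.2, -3.2]
opening: 0.129
lip tray mm [ 22.6   2.2 112.8] rel rpy [ 0.005  0.48  -0.001] F tray [-0.4 -0.3 -3.2] t 14.9
```

View pics/s13.png

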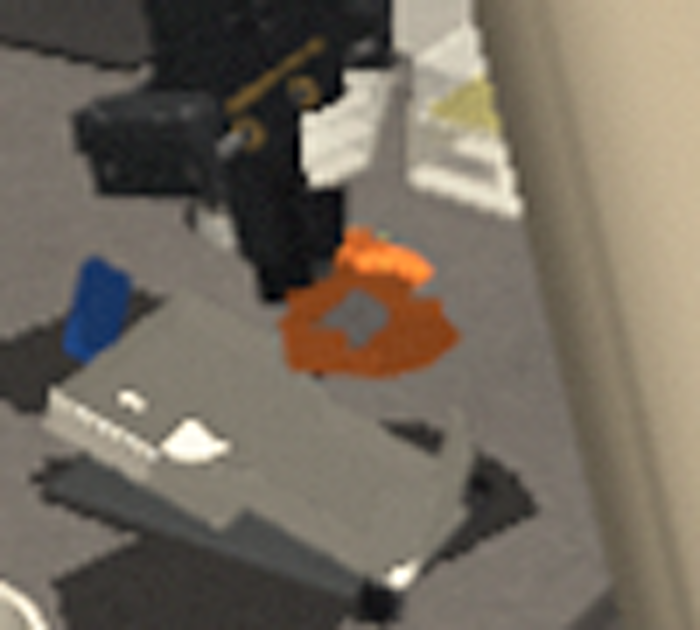

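View pics/t13.png

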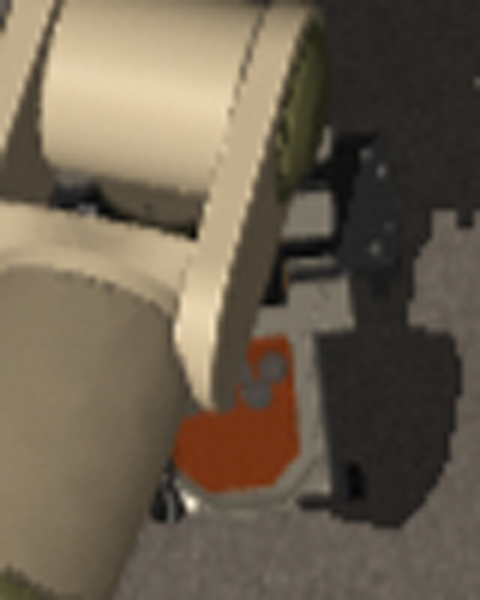

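```bash
cat >> tr.py <<'E'
def wpose(lip,yaw,down):
    """TCP pose with scoop lip at world point, mouth pitched down (rad)"""
    Rs=Rn.from_euler('z',yaw)*Rn.from_euler('y',-down)
    return np.array(lip)+Rs.apply(TCPS-[-.045,0,0]), Rs*Rn.from_euler('x',np.pi)
def lipw():
    s=monitor.state(); Rs=Rn.from_euler('xyz',s["ee_rot"])*Rn.from_euler('x',-np.pi)
    print("lip world",(s["tool_pos"]-Rs.apply(TCPS-[-.045,0,0])).round(4),"origin z",(s["tool_pos"]-Rs.apply(TCPS))[2].round(4),"rpy",Rs.as_euler('xyz').round(3),"F",s["ft_force"].round(1),"t",round(s["time"],2))
E
python3 - <<'E'
from tr import *
lipw()
go(*wpose([.500,.223,.125],.124,-.22))
E
```

```text
lip world [ 0.3727 -0.0118  0.1294] origin z 0.1188 rpy [0.007 0.238 0.124] F [-0.2  0.3 -2.9] t 15.0
shift cm [ 15.12 -21.78  -3.24] rot deg [-0.38  1.02  0.01] t 15.0
```

```bash
python3 -m pendant '0 0.6 -0.8 -0.3 0 0 0;0 1.2 -1.7 -0.3 0 0 0;0 1.5 -2.2 -0.3 0 0 0;0 1.5 -2.2 -0.3 0 0 0;0 1.5 -2.2 -0.3 0 0 0;0 1.5 -2.2 -0.3 0 0 0;0 1.5 -2.2 -0.3 0 0 0;0 1.5 -2.2 -0.3 0 0 0;0 1.5 -2.2 -0.3 0 0 0;0 1.2 -1.7 -0.3 0 0 0;0 0.6 -0.8 0 0 0 0;0 0 0 0 0 0 0'
python3 - <<'E'
from tr import *
lipw()
go(*wpose([.500,.223,.125],.124,-.22))
s=vision.snapshot("side"); crop(s,150,140,310,270,5,"s14")
s=vision.snapshot("top"); crop(s,130,150,260,260,6,"t14")
E
```

```text
time: 16.2
tool_pos: [0.5862, 0.2354, 0.1419]
ee_rot: [-3.133, 0.257, 0.125]
ft_force: [-0.3, 0.2, -2.5]
opening: 0.131
lip world [0.492  0.2239 0.1172] origin z 0.1058 rpy [0.009 0.257 0.125] F [-0.3  0.2 -2.5] t 16.2
shift cm [ 0.37  0.15 -1.27] rot deg [-0.49  2.12  0.06] t 16.2
```

View pics/s14.png

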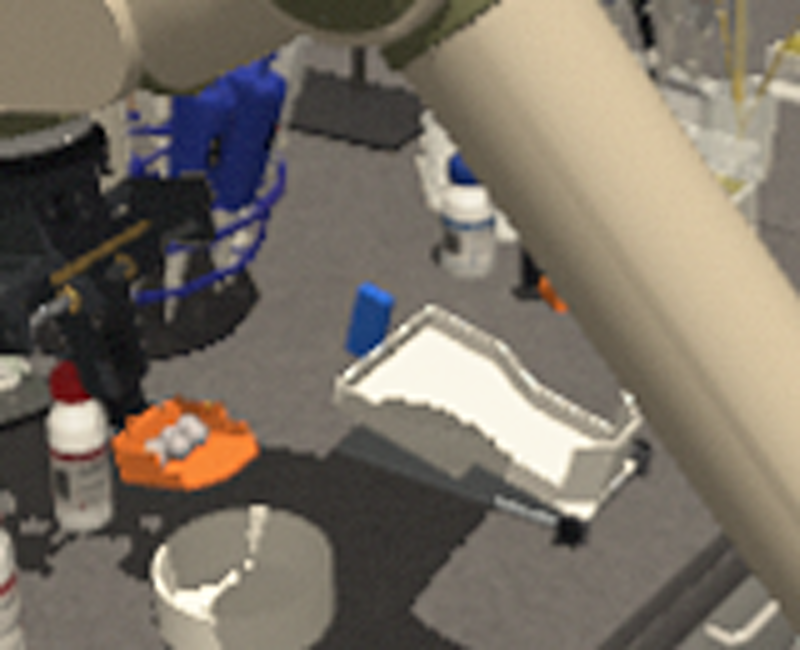

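View pics/t14.png

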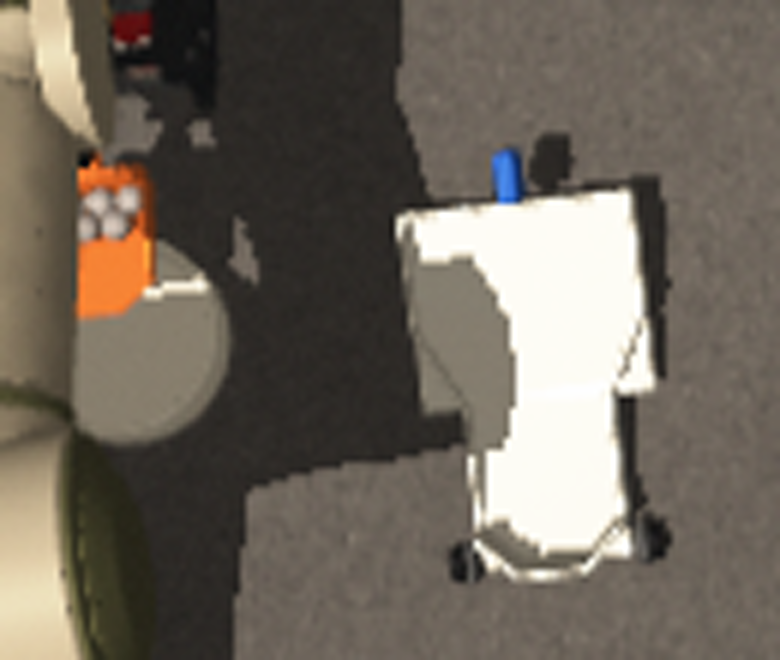

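```bash
python3 -m pendant '0 0.3 0 0 -0.2 2 0;0 0.2 0 0 0 3 0;0 0.2 0 0 0 3 0;0 0 0 0.5 0 2 0;0 0 0 0.5 0 2 0;0 0 0 0.5 0 0 0;0 0 0 0 0 0 0'
python3 - <<'E'
from tr import *
lipw()
go(*wpose([.504,.223,.062],.124,0))
E
```

```text
time: 17.0
tool_pos: [0.5896, 0.2275, 0.1266]
ee_rot: [-3.139, 0.043, 0.115]
ft_force: [0.5, -0.8, -2.7]
opening: 0.129
lip world [0.5027 0.2176 0.0823] origin z 0.0804 rpy [0.003 0.043 0.115] F [ 0.5 -0.8 -2.7] t 17.0
shift cm [ 0.06 -0.6   1.66] rot deg [-0.16  2.47 -0.51] t 17.0
```

```bash
python3 -m pendant '0 0 -0.3 0.5 0 0 0;0 0 -0.3 0.6 0 0 0;0 0 -0.1 0.6 0 0 0;0 0 0 0 0 0 0'
python3 - <<'E'
from tr import *
lipw()
s=vision.snapshot("side"); crop(s,150,190,250,270,7,"s15")
s=vision.snapshot("top"); crop(s,110,150,190,240,6,"t15")
E
```

```text
time: 17.4
tool_pos: [0.5883, 0.2343, 0.1081]
ee_rot: [-3.139, 0.045, 0.114]
ft_force: [0.4, 0.4, -2.6]
opening: 0.132
lip world [0.5013 0.2245 0.064 ] origin z 0.0619 rpy [0.003 0.045 0.114] F [ 0.4  0.4 -2.6] t 17.4
```

View pics/s15.png

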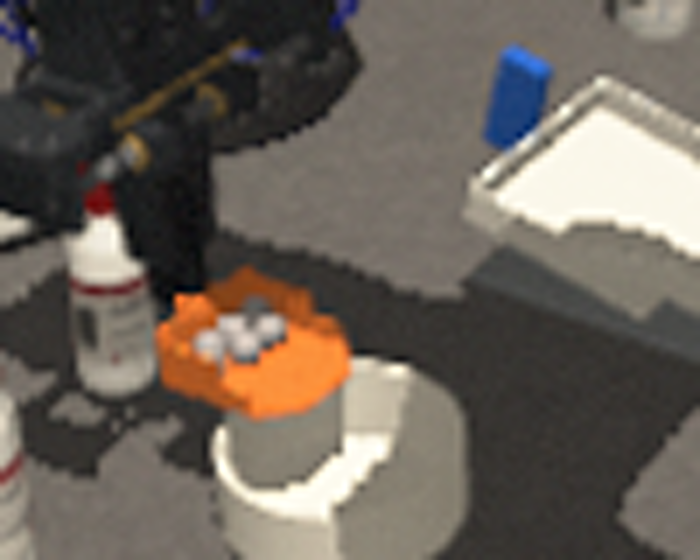

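View pics/t15.png

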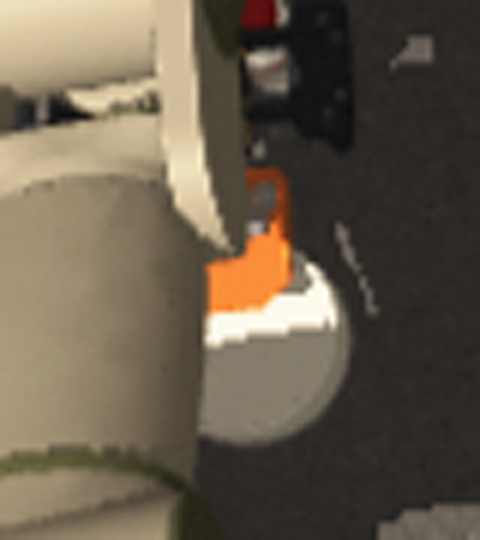

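```bash
python3 -m pendant '0 -0.13 0 -0.22 0 1.5 0;0 -0.13 0 -0.22 0 1.5 0;0 -0.13 0 -0.22 0 1.5 0;0 -0.13 0 -0.22 0 1.5 0;0 -0.1 0 -0.17 0 1.2 0;0 0 0 0 0 0 0;0 0 0 0 0 0 0;0 0 0 0 0 0 0'
python3 - <<'E'
from tr import *
lipw()
s=vision.snapshot("side"); crop(s,150,190,250,270,7,"s16")
E
```

```text
time: 18.3
tool_pos: [0.5833, 0.2335, 0.1211]
ee_rot: [-3.139, -0.089, 0.113]
ft_force: [-0.0, -0.5, -1.9]
opening: 0.136
lip world [0.5029 0.2245 0.0657] origin z 0.0697 rpy [ 0.003 -0.089  0.113] F [-0.  -0.5 -1.9] t 18.3
```

View pics/s16.png

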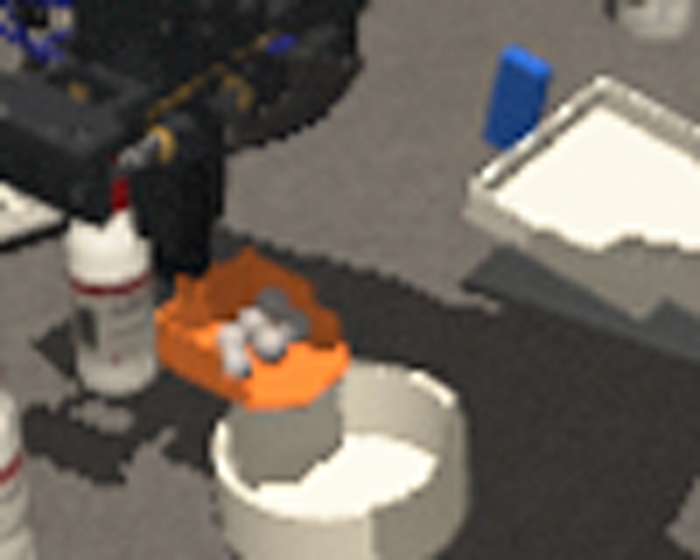

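```bash
python3 -m pendant '0 -0.04 0 0.2 0 0.5 0;0 -0.04 0 0.2 0 0.5 0;0 -0.04 0 0.1 0 0.5 0;0 0 0 0 0 0 0;0 0 0 0 0 0 0;0 0 0 0 0 0 0'
python3 - <<'E'
from tr import *
lipw()
s=vision.snapshot("side"); crop(s,150,190,250,270,7,"s17")
E
```

```text
time: 18.95
tool_pos: [0.5828, 0.2334, 0.1151]
ee_rot: [-3.139, -0.116, 0.113]
ft_force: [0.9, -0.5, -1.8]
opening: 0.127
lip world [0.504  0.2245 0.0575] origin z 0.0627 rpy [ 0.003 -0.116  0.113] F [ 0.9 -0.5 -1.8] t 18.95
```

View pics/s17.png

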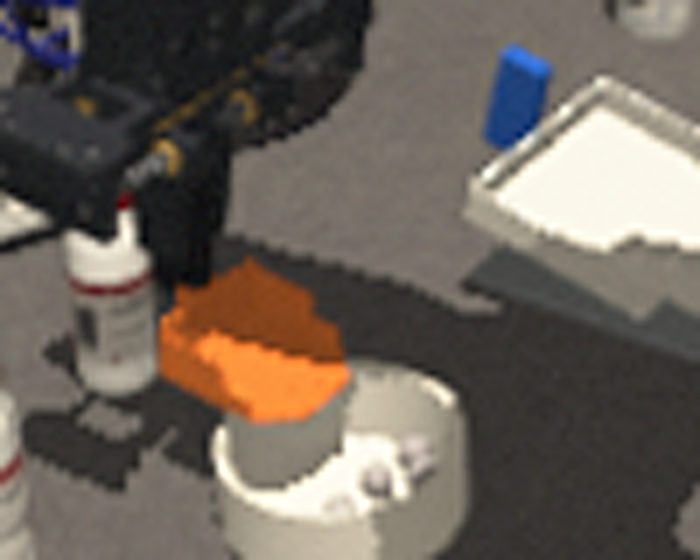

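```bash
python3 -m pendant '0 -0.2 0 -0.35 0 2.5 0;0 -0.2 0 -0.35 0 2.5 0;0 -0.2 0 -0.35 0 2.5 0;0 -0.2 0 -0.35 0 2.5 0;0 -0.2 0 -0.35 0 2.5 0;0 0 0 0 0 0 0;0 0 0 0 0 0 0;0 0 0 0 0 0 0'
python3 - <<'E'
from tr import *
lipw()
s=vision.snapshot("side"); crop(s,150,190,250,270,7,"s18")
E
```

```text
time: 19.8
tool_pos: [0.5703, 0.2318, 0.1318]
ee_rot: [-3.138, -0.343, 0.112]
ft_force: [-0.0, -0.2, -2.2]
opening: 0.13
lip world [0.5063 0.2247 0.0579] origin z 0.073 rpy [ 0.003 -0.343  0.112] F [-0.  -0.2 -2.2] t 19.8
```

View pics/s18.png

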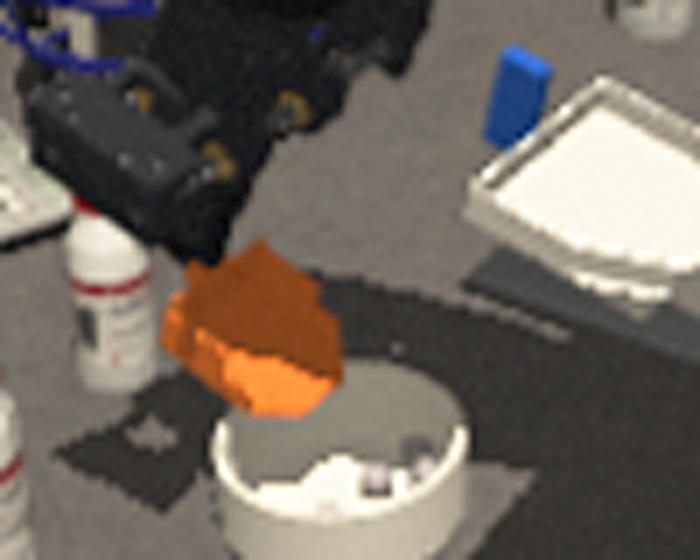

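```bash
python3 -m pendant '0 1 0 -2.8 0 0 0;0 1 0 -2.8 0 -3 0;0 1 0 -2.8 0 -5 0;0 0.5 0 -3 0 -5 0;0 0 0 -2 0 -5 0;0 0 0 0 0 -2 0;0 0 0 0 0 0 0'
python3 - <<'E'
from tr import *
lipw()
p,R=wpose([.443-.045,-.2058-.0028,.10],.062,0); print(p)
go(p,R)
s=vision.snapshot("side"); np.savez("side19.npz",**s); crop(s,150,190,250,270,7,"s19")
E
```

```text
time: 20.55
tool_pos: [0.5698, 0.2308, 0.2758]
ee_rot: [-3.138, 0.025, 0.113]
ft_force: [-0.1, 1.2, -1.5]
opening: 0.13
lip world [0.4836 0.2212 0.2299] origin z 0.2288 rpy [0.003 0.025 0.113] F [-0.1  1.2 -1.5] t 20.55
[ 0.48333572 -0.2033024   0.148     ]
shift cm [-13.17  42.2   12.98] rot deg [-0.15  1.44  2.93] t 20.55
```

View pics/s19.png

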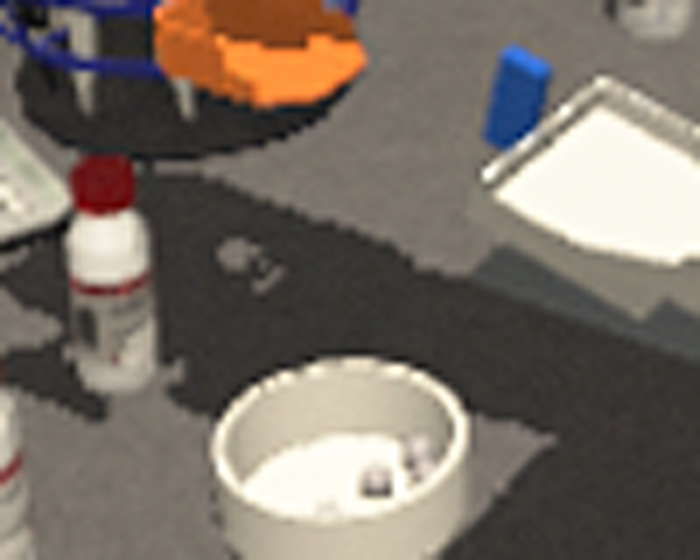

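```bash
python3 -m pendant '0 -0.8 2 0 0 0.5 0.5;0 -1.1 3.5 0 0 0.5 1;0 -1.1 3.5 0 0 0.5 1;0 -1.1 3.5 0 0 0 0.5;0 -1.1 3.5 0 0 0 0;0 -1.1 3.5 0 0 0 0;0 -1.1 3.5 0 0 0 0;0 -1.1 3.5 0 0 0 0;0 -1.1 3.5 0 0 0 0;0 -1.1 3.5 0 0 0 0;0 -1.1 3.5 0 0 0 0;0 -1.1 3 0 0 0 0;0 0 0 0 0 0 0'
python3 - <<'E'
from tr import *
lipw()
p,R=wpose([.443-.045,-.2058-.0028,.05],.062,0)
go(p,R)
s=vision.snapshot("top"); np.savez("top20.npz",**s); crop(s,90,140,260,260,4,"t20")
E
```

```text
time: 21.9
tool_pos: [0.4606, -0.1899, 0.2678]
ee_rot: [-3.14, -0.005, 0.063]
ft_force: [-0.3, 0.7, -1.1]
opening: 0.129
lip world [ 0.3755 -0.1953  0.2194] origin z 0.2196 rpy [ 0.001 -0.005  0.063] F [-0.3  0.7 -1.1] t 21.9
shift cm [ 2.1   1.5  16.99] rot deg [-0.07 -0.28  0.09] t 21.9
```

View pics/t20.png

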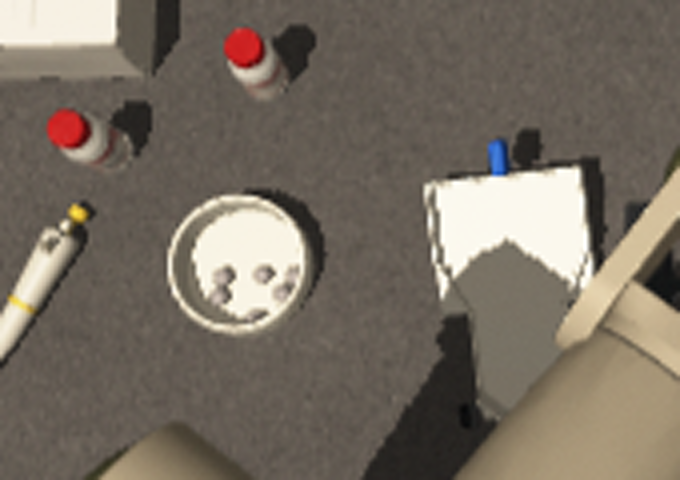

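```bash
python3 -m pendant '0 2.1 1.5 2 0 -0.3 0;0 0 0 3.5 0 0 0;0 0 0 3.5 0 0 0;0 0 0 3.5 0 0 0;0 0 0 3.5 0 0 0;0 0 0 2 0 0 0;0 0 0 0 0 0 0'
python3 - <<'E'
from tr import *
lipw()
p,R=wpose([.443-.045,-.2058-.0028,.0],.062,0)
go(p,R)
E
```

```text
time: 22.65
tool_pos: [0.486, -0.1938, 0.0826]
ee_rot: [3.141, -0.006, 0.071]
ft_force: [0.7, -0.4, -1.6]
opening: 0.133
lip world [ 0.401  -0.1999  0.0341] origin z 0.0343 rpy [-0.    -0.006  0.071] F [ 0.7 -0.4 -1.6] t 22.65
shift cm [-0.35  0.93  3.45] rot deg [ 0.01 -0.33  0.52] t 22.65
```

```bash
python3 -m pendant '0 0 0.4 1 0 -0.3 0;0 0 0 1 0 0 0;0 0 0 0.9 0 0 0;0 0 0 0.3 0 0 0;0 0 0 0 0 0 0'; python3 -c "
from tr import *
lipw()"
```

```text
time: 23.15
tool_pos: [0.4883, -0.1972, 0.0511]
ee_rot: [3.138, -0.005, 0.073]
ft_force: [0.6, 0.1, -0.8]
opening: 0.132
lip world [ 0.4033 -0.2036  0.0027] origin z 0.0029 rpy [-0.004 -0.005  0.073] F [ 0.6  0.1 -0.8] t 23.15
```

```bash
python3 -m pendant '0 0 0 0.2 0.2 -0.2 0;0 0 0 0.1 0 0 0'; python3 -c "
from tr import *
lipw()"
```

```text
time: 23.35
tool_pos: [0.4887, -0.1975, 0.0486]
ee_rot: [3.141, -0.002, 0.073]
ft_force: [-0.1, -0.1, -1.4]
opening: 0.129
lip world [ 4.035e-01 -2.038e-01  4.000e-04] origin z 0.0005 rpy [-0.001 -0.002  0.073] F [-0.1 -0.1 -1.4] t 23.35
```

```bash
python3 -m pendant '0 0 0 0.1 0 0 0;0 0 0 0.1 0 0 0'; python3 -c "
from tr import *
lipw()"
```

```text
time: 23.55
tool_pos: [0.4893, -0.1976, 0.0479]
ee_rot: [3.14, -0.004, 0.073]
ft_force: [-1.8, 3.9, 12.3]
opening: 0.129
lip world [ 4.042e-01 -2.039e-01 -4.000e-04] origin z -0.0002 rpy [-0.002 -0.004  0.073] F [-1.8  3.9 12.3] t 23.55
```

```bash
python3 -m pendant '0 0 0 -0.05 0 0 0;4.5 0 0 0 0 0 0;4.5 0 0 0 0 0 0;4.5 0 0 0 0 0 0;4.5 0 0 0 0 0 0;4.5 0 0 -1 0 0 0;4.5 0 0 -3 0 0 0;4.5 0 0 -3 0 0 0;4.5 0 0 -4 0 0 0;4.5 0 0 -4 0 0 0;4.5 0 0 -4 0 0 0;4.5 -3 0 -2 0 0 0;4.5 -3 0 0 0 0 0;4.5 -3 0 0 0 0 0;4.5 0 0 0 0 0 0;4.5 0 0 0 0 0 0'
python3 - <<'E'
from h import *
s=vision.snapshot("wrist"); np.savez("wrist21.npz",**s); crop(s,0,0,512,384,1.5,"w21")
s=vision.snapshot("top"); crop(s,90,140,330,260,3,"t21")
s=vision.snapshot("side"); crop(s,150,170,310,270,5,"s21")
E
```

```text
time: 25.15
tool_pos: [0.3951, -0.2033, 0.275]
ee_rot: [3.133, -0.009, 0.074]
ft_force: [-0.0, 0.4, -0.0]
opening: 0.511
```

View pics/w21.png

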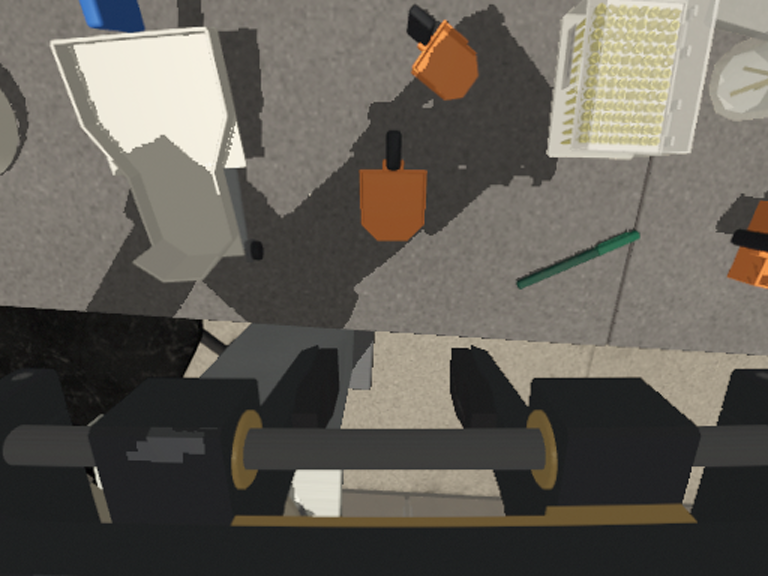

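View pics/t21.png

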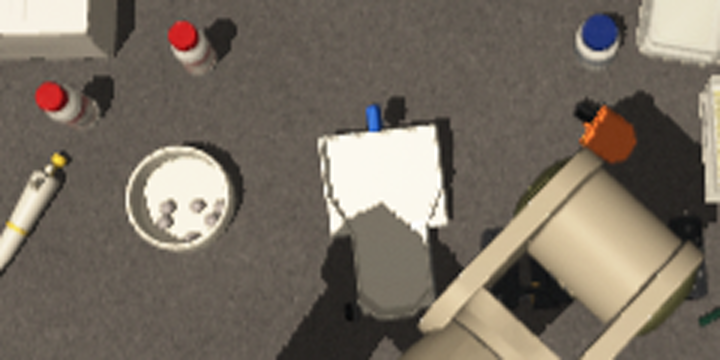

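View pics/s21.png

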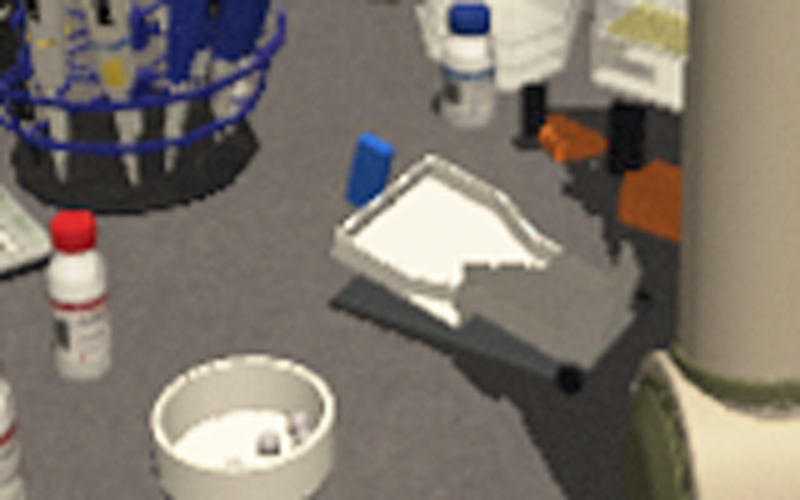

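```bash
python3 -c "
from bench import ticket
print(ticket.hand_in())"
```

```text
the job is handed in; nothing more can be done
None
```

The job is done and handed in at about 25 s of the 72 s allowed; the hand-in itself gave no verdict.

**What I did:** I raised the tray to about 0.245 rad by its blue handle, and all six balls ran to the low end. Of the three orange scoops I used the 64 mm one. I slid it down the tray floor to the end wall, raised its mouth and lifted the balls out. Then I tipped them slowly into the dish and stood the scoop back near where it started.

**Last checks:**
- **Balls:** six counted in the dish in the top view, in the same places in the next picture; tray, scoop and bench empty.
- **Tray:** still clearly tilted in the last pictures, though its angle was only measured before the scooping.
- **Scoop:** flat on the bench; just before release its estimated height was within 1 mm of the bench and its tilt about 0.004 rad.
- **Dish and bottles:** by eye they stand where they did at the start; I did not measure them again.
- **Gripper:** open, clear of everything and reading no contact force.

**Not confirmed:** the lifted scoop was partly hidden, so I could see only four or five balls in it at once. That all six were there rests on the empty tray and the later count in the dish. No check failed. The tool position fell a few millimetres short of its targets at times, so I corrected it by contact force.

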